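# Proof-press the drip stand's arms and seat the coffee filter on the firm one

### The arm

A 6-joint arm with a two-finger parallel gripper is mounted at the origin on a cart in front of the work surface, level with it; the furniture and walls round the work are solid. World frame = base frame: x ahead of the robot, y to its left, z up, the work surface at z = 0. Lengths are in mm, angles in rad, forces in N, time in s.
With the tool pointing down it reaches from about 250 to 775 mm from the base axis. Payload 8.9 kg.
Tool frame: the origin (TCP) lies at the very end of the fingers, on their centre line; the grasp point (between the pads) lies 19 mm behind it; z points along the fingers, y is the line along which they close (so a half turn about z gives the same grasp; the last joint's range is limited). The gripper opens to 85 mm and grips with 20 to 120 N. Pads are 22 mm wide; open, the fingers measure 114 mm over their backs; the gripper's body (76 mm by 85 mm) begins 54 mm behind the grasp point. The pads swing forward as they close: fully open they stand 13 mm farther back than shut.
Start: joints at [-1.373, 0.291, -0.153, 1.127, 0, 1.431], TCP at [173.498, -495.502, 231.305] pointing down, gripper open.
Joint ranges: [-2.52, 2.52], [-0.91, 1.74], [-1.3, 1.37], [-1.96, 2.02], [-1.52, 1.47], [-3.14, 3.14]. Speed limits (rad/s): [2.22, 2.22, 2.79, 3.14, 3.14, 3.14].

### API

Orientations are given as a rotation vector (axis times angle).
In Python, from rig import r gives the robot as it stands. The module is installed in compiled form; this text tells all that it offers.
- The arm moves only by the tool jog_arm, never from a script. Its argument "rows" is a list of rows, each an object of numbers: "jaw": the gripper's target within -1 to 1 (shut at 1, half-way at 0, fully open at -1); "x", "y", "z": the shift along the tool's x, y, z each as a share of 0.1 m, from -1 to 1; "twist": the turn about the tool's z as a share of 60 degrees, from -1 to 1. A call has 1 to 12 rows; each row shifts and turns the commanded pose from where the row before left it, along the tool's axes as they then stand; what a row does not reach is not made up. A row lasts 1/10 s, in which the tool goes at most 50 mm and 8.59 degrees, less where a joint would pass 70% of its speed; a pose out of reach is approached as far as the arm can. A call with a number of a shift or a turn outside -1 to 1 is refused whole. A call with a gripper value outside its range is refused whole. The fingers move at their own pace and stop on an object; "squeeze" is the grip in N (left out, the last holds). Time passes only in rows, so rows that do not move let the fingers close. It gives the time, the measured TCP pose, the force, the opening and the grip force at its end, in the units of the state.
- r.get_state(): the state, without advancing time (a new reading comes with each control period).
- r.snapshot(name): name is "scene" or "top" or "wrist"; returns a dict with "img" (400x640x3 uint8, red, green, blue), "fx", "fy", "cx", "cy" (pixels), "xyz" and "orientation" of the camera in the world. Camera axes: x right, y up, looking along -z (the intrinsics and any distortion apply to the point x, -y, -z); pixel columns grow to the right and rows downward; lengths in mm; the calibration is good to about 2 mm. A picture is of the moment at which its call begins. There is no depth.
- r.close_job(): hands the job in; it is judged then, once.
The state is a dict: "time_s": time; "joint_positions": joint angles; "dq": joint speeds; "tau": joint torques, N m; "tcp_pos": TCP position; "tcp_rot": TCP orientation; "contact_force": force on the tool from outside, world axes, zero at the start; "moment": the same for the moment, N m; "grip_width": finger opening in mm; "grasp_force": force on a finger pad.
Only numpy, scipy, OpenCV 4.12 (cv2) and the standard library are available. Lean on these libraries where they do the work, as an engineer would, in place of code of your own. Each camera call takes 0.05 s, during which the arm holds its last target. There are 200 camera calls.

### The job

One of the two sprung arms of the drip-coffee stand has gone soft. Press down with a finger on the middle of the arms, about 10 N and held there for a second, to find the arm that hardly gives; the firm arm must have had its press before it is used. Then seat the steel coffee filter in the ring of the firm arm, upright above its mug, and let go; never rest the filter on the soft arm, do not force the arms, and leave the mugs where they stand.

Things in the scene. Friction and masses are not known exactly. Their poses are not given: they have to be found in the camera images.
- stand: Two-cup drip-coffee stand, fixed on the table: dark board 18 mm thick, x -140 to +100, y -135 to +135 mm, origin on its underside, z up. Two steel posts 231 mm high at x +70, y +75 and -75 mm. From a hinge on each post (x +50 mm) a sprung steel arm, level at rest, points to -x: flat bar 20 mm wide, 5 thick, then a ring 80 mm outside, 55 mm bore, 8 thick, its top level with the bar's.
- span_l (a point): Mid-span of the +y arm: stand x -15, y +75 mm, axes of the stand. The point is marked at 175 mm above the table; the arm's top face lies there or up to 30 mm higher, at an unmeasured height that differs from arm to arm (feel or look). 10 N here lowers a firm arm by about 2 mm, a soft one by 9 mm; beyond 18 N is forcing it. Which side is soft changes and does not show.
- span_r (a point): The same for the -y arm: stand x -15, y -75 mm, marked at 175 mm above the table.
- ring_l (a point): Axis of the ring of the +y arm: stand x -80, y +75 mm, axes of the stand, marked at 175 mm; the ring's top face is as high as that arm's bar. The ring sinks twice as far as mid-span does. The mug's rim is at least 55 mm below it.
- ring_r (a point): The same for the -y arm: stand x -80, y -75 mm, marked at 175 mm.
- holder_a (a joint): Sag of one of the two arms about its hinge, rad, 0 at rest, positive as its ring sinks. Which side of the stand it is on is not told and changes.
- holder_b (a joint): Sag of the other arm, the same way.
- filter: Polished steel coffee filter, lid on, about 0.3 kg, round, upright on the table; origin: centre of its underside. Upwards: spigot 49 mm across, 12 high, lower edge bevelled to 43; flange 89 mm across, z 12 to 15; straight cup 62 mm across, z 15 to 65 (grip here); lid, then black knob up to z 84. Seated: spigot in a ring's bore, flange flat on the ring's top.
- mug_l: Spotted mug, 92 mm across and 93 mm high, that stands on the board below the ring on the stand's +y side. Origin near the middle of its underside.
- mug_r: White mug, 86 mm across and 98 mm high, that stands on the board below the ring on the stand's -y side. Origin near the middle of its underside.

How it is judged (in metres and radians):
On the way:
1. while the filter still stands on the table, the firm arm is pressed to a load of 5 to 15 N at mid-span (sag 0.016 to 0.049 rad), held for 0.4 s (value of joint holder_a between 0.016 and 0.049 rad and height (world z) of filter below 0.02 m), for 0.4 s.
At the end, for the whole second after the job is handed in: the filter rests in the firm arm's ring, spigot in the bore, axis within 6 mm of the ring's (7 mm along the arm), upright within 0.09 rad; the firm arm sags 0.010 to 0.045 rad, the soft arm under 0.03; both mugs upright within 30 mm of their places (x of filter in the frame of stand between -0.087 and -0.073 m and (y of filter in the frame of stand between 0.069 and 0.081 m or y of filter in the frame of stand between -0.081 and -0.069 m) and height (world z) of filter above 0.14 m and angle between filter's own z axis and vertical below 0.09 rad and linear speed of filter below 0.02 m/s and value of joint holder_a between 0.01 and 0.045 rad and value of joint holder_b below 0.03 rad and distance of each of mug_l, mug_r from where it was at the start of the episode below 0.03 m and angle between each of mug_l, mug_r's own z axis and vertical below 0.1 rad); the robot touches nothing.
It fails at once if the firm arm is forced: sagged past 0.06 rad (about 18 N at mid-span) (value of joint holder_a above 0.06 rad).
It fails at once if the soft arm is forced: sagged past 0.26 rad (about 18 N at mid-span) (value of joint holder_b above 0.26 rad).
It fails at once if the filter is rested on the soft arm (it sags past 0.05 rad with the filter up at arm height) (value of joint holder_b above 0.05 rad and height (world z) of filter above 0.1 m).
It fails at once if a mug is pushed more than 30 mm (distance of any of mug_l, mug_r from where it was at the start of the episode above 0.03 m).
It fails at once if the filter is tipped over (past 0.6 rad) (angle between filter's own z axis and vertical above 0.6 rad).
It also fails if it takes over 69 s, if anything falls off the work surface, if the arm or the gripper's body presses on something with over 40 N, if the wrist force passes 120 N, or if a joint passes its speed limit or range.

## Working session

There is one attempt and no reset: what is moved stays moved. The work goes in short steps, Python scripts to look and compute and a tool call to move; the robot and the scene stay as the last step left them, time stands still between calls to the robot, and variables do not carry over. Pictures are saved under pics/ and viewed, at most 10 in all, crops included, and the job is handed in when it is done.

Besides the shell and the picture viewer there is one more tool, called as name(argument=value, ...) on one line, values as JSON. jog_arm: Moves the arm, as the interface text tells. Its arguments: {"type":"object","properties":{"rows":{"type":"array"},"squeeze":{"type":"number"}},"required":["rows"]}

```bash
mkdir -p pics; cat > h.py <<'E'
import numpy as np, cv2
from rig import r
from scipy.spatial.transform import Rotation as R
def snap(n,f):
    s=r.snapshot(n); cv2.imwrite('pics/'+f,s['img'][:,:,::-1]); return s
def cam(s): return R.from_rotvec(s['orientation']).as_matrix(), np.array(s['xyz'])
def ray(s,u,v):
    M,p=cam(s); return p, M@np.array([(u-s['cx'])/s['fx'],-(v-s['cy'])/s['fy'],-1])
def at(s,u,v,z):
    p,d=ray(s,u,v); return p+d*(z-p[2])/d[2]
def proj(s,P):
    M,p=cam(s); c=M.T@(np.array(P)-p); return s['cx']+s['fx']*c[0]/-c[2], s['cy']-s['fy']*c[1]/-c[2]
def tri(*obs):
    A=np.zeros((3,3));b=np.zeros(3)
    for s,u,v in obs:
        p,d=ray(s,u,v);d/=np.linalg.norm(d);Q=np.eye(3)-np.outer(d,d);A+=Q;b+=Q@p
    return np.linalg.solve(A,b)
E
python3 - <<'E'
from h import *
import pickle
D={n:snap(n,n+'0.png') for n in('scene','top')}
pickle.dump(D,open('d0.pkl','wb'))
for n in D: print({k:v for k,v in D[n].items() if k!='img'})
st=r.get_state();print(st['tcp_rot'],st['tcp_pos'])
E
```

```text
{'fx': 375.18538001133675, 'fy': 375.18538001133675, 'cx': 318.43667685464493, 'cy': 200.1378509383541, 'xyz': array([215.20582823, 436.50112715, 840.40674004]), 'orientation': array([ 0.22479602, -0.8874904 , -2.47486052])}
{'fx': 460.4121892081194, 'fy': 460.4121892081194, 'cx': 323.5951788376266, 'cy': 204.55746337890145, 'xyz': array([ 298.0241704 ,  -69.33228525, 1188.08553756]), 'orientation': array([ 0.16579799, -0.18379409, -1.65609629])}
[-3.09600974e+00 -5.26369720e-01  1.05411591e-04] [ 173.42436479 -495.12409078  230.79841681]
```

View pics/scene0.png

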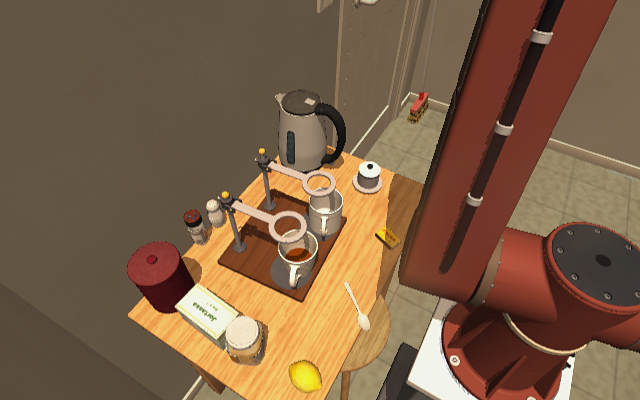

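View pics/top0.png

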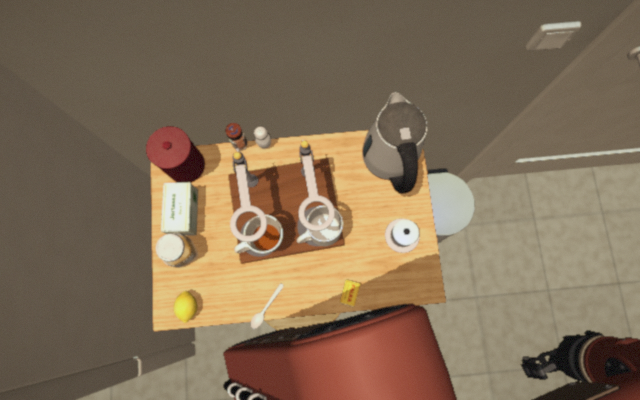

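The scene view shows the stand with rings near (319,183) and (288,226) and the filter near (369,178). In the top view the rings are near (249,222) and (317,213), and the filter's knob is near (405,232). I'll enlarge both.

```bash
python3 - <<'E'
import cv2
a=cv2.imread('pics/scene0.png')[145:295,210:400]; cv2.imwrite('pics/sc.png',cv2.resize(a,None,fx=4,fy=4,interpolation=2))
a=cv2.imread('pics/top0.png')[130:270,225:425]; cv2.imwrite('pics/tc.png',cv2.resize(a,None,fx=4,fy=4,interpolation=2))
E
```

```text
(no output)
```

View pics/sc.png

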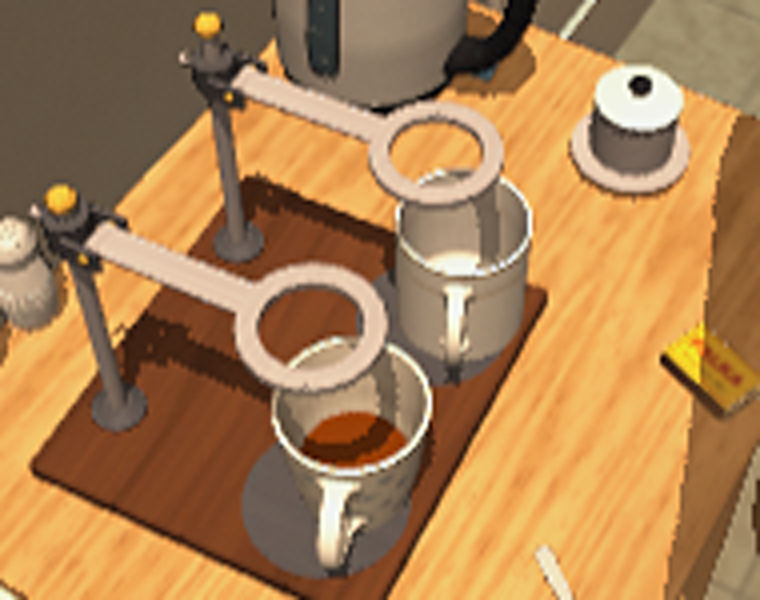

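View pics/tc.png

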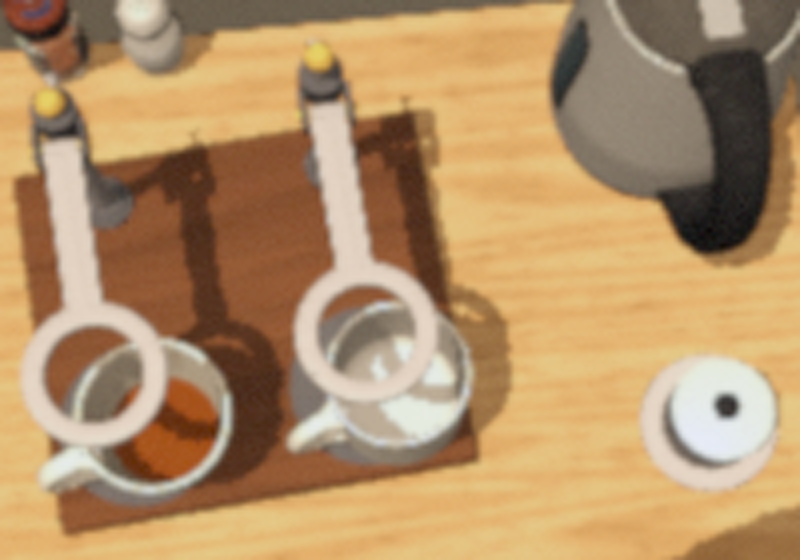

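Crop readings (4x):
- **Scene crop:** +y ring centre (311,326), -y ring (435,152), filter knob (640,84).
- **Top crop:** +y ring (94,373), -y ring (367,331), filter flange (709,422), knob (727,404), board corners (15,178), (418,110), (478,458) and (68,532).

```bash
python3 - <<'E'
from h import *
import pickle
D=pickle.load(open('d0.pkl','rb'));S,T=D['scene'],D['top']
c=lambda x,y,a,b:(a+(x+.5)/4-.5,b+(y+.5)/4-.5)
s=lambda x,y:(S,*c(x,y,210,145)); t=lambda x,y:(T,*c(x,y,225,130))
for n,a,b in[('ringL',(311,326.5),(94.5,373)),('ringR',(435.5,152.5),(367,331.5)),('filt knob',(640,85),(727,404)),('postL',(62,199),(48,101)),('postR',(207,24),(317,55))]:
    print(n,tri(s(*a),t(*b)).round(1))
    for z in (175,190,205): print('  ',z,at(*s(*a),z)[:2].round(1),at(*t(*b),z)[:2].round(1))
print('flange',at(*t(709.5,422),15).round(1),at(*s(630,142),15).round(1))
C=np.array([at(*t(*p),18)[:2] for p in[(15,178),(418,110),(478,458),(68,532)]]);print(C.round(1))
M=np.array([[100,135],[100,-135],[-140,-135],[-140,135]])*1.
H,_=cv2.estimateAffinePartial2D(M,C);a=np.arctan2(H[1,0],H[0,0]);print('yaw',a,'scale',np.hypot(*H[:,0]),'org',H[:,2])
pickle.dump(H,open('H.pkl','wb'))
for p in[(-80,75),(-80,-75),(-15,75),(-15,-75)]: print(p,(H[:,:2]@p+H[:,2]).round(1))
st=r.get_state();Q=R.from_rotvec(st['tcp_rot']).as_matrix();print(Q.round(3),st['contact_force'])
print(st['joint_positions'])
E
```

```text
ringL [492.1  76.1 202.3]
   175 [504.1  60.7] [497.3  80.1]
   190 [497.6  69.1] [494.4  77.9]
   205 [491.1  77.6] [491.4  75.6]
ringR [504.5 -73.5 187.4]
   175 [510.3 -83.1] [506.8 -73.6]
   190 [503.6 -71.4] [503.7 -73.5]
   205 [497.  -59.7] [500.7 -73.5]
filt knob [ 461.2 -288.6   78.8]
   175 [ 430. -197.] [ 447.3 -269.5]
   190 [ 425.1 -182.7] [ 445.1 -266.5]
   205 [ 420.3 -168.4] [ 442.8 -263.6]
postL [640.5  89.  227.6]
   175 [677.   59.2] [659.2  97.7]
   190 [666.6  67.7] [653.9  95.2]
   205 [656.2  76.2] [648.5  92.7]
postR [653.2 -59.8 228.3]
   175 [ 691.6 -103. ] [672.8 -59.3]
   190 [680.8 -90.9] [667.3 -59.5]
   205 [670.1 -78.7] [661.7 -59.6]
flange [ 460.3 -288.4   15. ] [ 462.4 -291.7   15. ]
[[ 663.8  148. ]
 [ 686.1 -121.6]
 [ 450.5 -137.5]
 [ 427.7  125.8]]
yaw 0.08742985933948841 scale 0.9848164588717601 org [576.71171547   6.43973265]
(-80, 75) [491.8  73.1]
(-80, -75) [504.7 -74. ]
(-15, 75) [555.5  78.7]
(-15, -75) [568.4 -68.4]
[[ 0.944  0.33  -0.   ]
 [ 0.33  -0.944  0.001]
 [ 0.    -0.001 -1.   ]] [ 0.31954506 -0.69001735  0.63348112]
[-1.37327451e+00  2.91226588e-01 -1.54023904e-01  1.12670346e+00
 -3.34447494e-05  1.43150767e+00]
```

jog_arm(rows=[{"jaw": 1,"twist": 0.107,"z": -0.25},{"jaw": 1,"twist": 0.107,"z": -0.25},{"jaw": 1,"twist": 0.107,"z": -0.25}])

```text
invalid input
```

jog_arm(rows=[{"x": 0.33,"y": -0.355},{"x": 0.33,"y": -0.355},{"x": 0.33,"y": -0.355},{"x": 0.33,"y": -0.355},{"x": 0.33,"y": -0.355},{"x": 0.33,"y": -0.355},{"x": 0.33,"y": -0.355},{"x": 0.33,"y": -0.355},{"x": 0.33,"y": -0.355},{"x": 0.33,"y": -0.355},{"x": 0,"y": 0}])

```text
invalid input
```

jog_arm(rows=[{"jaw": 1,"x": 0,"y": 0,"z": -0.25,"twist": 0.107},{"jaw": 1,"x": 0,"y": 0,"z": -0.25,"twist": 0.107},{"jaw": 1,"x": 0,"y": 0,"z": -0.25,"twist": 0.107}])

```text
time_s: 0.4
tcp_pos: [173.4, -495.1, 306.8]
tcp_rot: [-3.14, 0.006, 0.0]
contact_force: [1.2, -0.8, -0.9]
grip_width: 43.9
grasp_force: 0.0
```

jog_arm(rows=[{"jaw": 1,"x": 0.33,"y": -0.355,"z": 0,"twist": 0},{"jaw": 1,"x": 0.33,"y": -0.355,"z": 0,"twist": 0},{"jaw": 1,"x": 0.33,"y": -0.355,"z": 0,"twist": 0},{"jaw": 1,"x": 0.33,"y": -0.355,"z": 0,"twist": 0},{"jaw": 1,"x": 0.33,"y": -0.355,"z": 0,"twist": 0},{"jaw": 1,"x": 0.33,"y": -0.355,"z": 0,"twist": 0},{"jaw": 1,"x": 0.33,"y": -0.355,"z": 0,"twist": 0},{"jaw": 1,"x": 0.33,"y": -0.355,"z": 0,"twist": 0},{"jaw": 1,"x": 0.33,"y": -0.355,"z": 0,"twist": 0},{"jaw": 1,"x": 0.33,"y": -0.355,"z": 0,"twist": 0},{"jaw": 1,"x": 0,"y": 0,"z": 0,"twist": 0}])

```text
time_s: 1.5
tcp_pos: [505.9, -136.1, 305.6]
tcp_rot: [-3.14, -0.01, -0.0]
contact_force: [-1.1, -0.7, -0.4]
grip_width: 0.1
grasp_force: 0.0
```

jog_arm(rows=[{"jaw": 1,"x": 0.31,"y": -0.34,"z": 0,"twist": 0},{"jaw": 1,"x": 0.31,"y": -0.34,"z": 0,"twist": 0},{"jaw": 1,"x": 0,"y": 0,"z": 0.3,"twist": 0},{"jaw": 1,"x": 0,"y": 0,"z": 0.3,"twist": 0},{"jaw": 1,"x": 0,"y": 0,"z": 0.2,"twist": 0},{"jaw": 1,"x": 0,"y": 0,"z": 0,"twist": 0}])

```text
time_s: 2.1
tcp_pos: [563.2, -72.0, 223.4]
tcp_rot: [-3.14, -0.001, 0.009]
contact_force: [-0.6, -0.4, 0.5]
grip_width: 0.1
grasp_force: 0.0
```

```bash
python3 - <<'E'
from h import *
import pickle
s=snap('wrist','w1.png');pickle.dump(s,open('w1.pkl','wb'))
print({k:v for k,v in s.items() if k!='img'}, r.get_state()['tcp_pos'])
for P in[(569,-68,188),(504.5,-73.5,188)]: print(proj(s,P))
E
```

```text
{'fx': 301.72773241023935, 'fy': 301.72773241023935, 'cx': 319.0419897611394, 'cy': 196.14291880263622, 'xyz': array([649.87216278, -73.24607436, 365.54995066]), 'orientation': array([-0.26420115,  0.265969  , -1.55371293])} [564.17035998 -72.31744602 225.37244162]
(np.float64(311.1647774262458), np.float64(223.23175474601828))
(np.float64(319.5871217936332), np.float64(305.6802969216529))
```

View pics/w1.png

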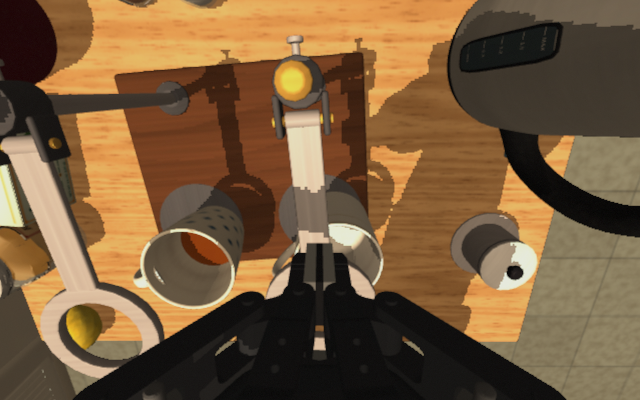

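The wrist view shows the -y bar centred at about (314,223), within 2 mm of the prediction (311,223). Next I go down to feel for it.

jog_arm(rows=[{"jaw": 1,"x": 0.04,"y": -0.015,"z": 0.1,"twist": 0},{"jaw": 1,"x": 0,"y": 0,"z": 0.1,"twist": 0},{"jaw": 1,"x": 0,"y": 0,"z": 0.08,"twist": 0},{"jaw": 1,"x": 0,"y": 0,"z": 0,"twist": 0},{"jaw": 1,"x": 0,"y": 0,"z": 0,"twist": 0}])

```text
time_s: 2.65
tcp_pos: [569.1, -70.8, 198.3]
tcp_rot: [-3.142, -0.001, 0.0]
contact_force: [-0.2, -0.3, -0.3]
grip_width: -0.3
grasp_force: 0.0
```

jog_arm(rows=[{"jaw": 1,"x": 0,"y": 0,"z": 0.02,"twist": 0},{"jaw": 1,"x": 0,"y": 0,"z": 0,"twist": 0},{"jaw": 1,"x": 0,"y": 0,"z": 0,"twist": 0}])

```text
time_s: 2.95
tcp_pos: [569.3, -70.8, 196.5]
tcp_rot: [3.142, 0.001, 0.0]
contact_force: [-0.1, 0.2, 0.6]
grip_width: -0.3
grasp_force: 0.0
```

jog_arm(rows=[{"jaw": 1,"x": 0,"y": 0,"z": 0.02,"twist": 0},{"jaw": 1,"x": 0,"y": 0,"z": 0,"twist": 0},{"jaw": 1,"x": 0,"y": 0,"z": 0,"twist": 0}])

```text
time_s: 3.25
tcp_pos: [569.2, -70.8, 194.2]
tcp_rot: [-3.142, -0.001, 0.0]
contact_force: [-0.3, 0.4, -0.1]
grip_width: 0.1
grasp_force: 0.0
```

jog_arm(rows=[{"jaw": 1,"x": 0,"y": 0,"z": 0.02,"twist": 0},{"jaw": 1,"x": 0,"y": 0,"z": 0,"twist": 0}])

```text
time_s: 3.45
tcp_pos: [569.1, -70.7, 192.0]
tcp_rot: [-3.141, -0.001, 0.001]
contact_force: [-1.0, 0.1, -0.5]
grip_width: 0.1
grasp_force: 0.0
```

jog_arm(rows=[{"jaw": 1,"x": 0,"y": 0,"z": 0.015,"twist": 0},{"jaw": 1,"x": 0,"y": 0,"z": 0,"twist": 0}])

```text
time_s: 3.65
tcp_pos: [569.1, -70.7, 190.6]
tcp_rot: [-3.141, -0.001, 0.0]
contact_force: [-0.3, 0.7, -0.6]
grip_width: -0.2
grasp_force: 0.0
```

jog_arm(rows=[{"jaw": 1,"x": 0,"y": 0,"z": 0.01,"twist": 0},{"jaw": 1,"x": 0,"y": 0,"z": 0,"twist": 0}])

```text
time_s: 3.85
tcp_pos: [569.3, -70.8, 189.8]
tcp_rot: [3.142, 0.001, 0.0]
contact_force: [-0.0, 0.5, 0.4]
grip_width: -0.1
grasp_force: 0.1
```

jog_arm(rows=[{"jaw": 1,"x": 0,"y": 0,"z": 0.01,"twist": 0},{"jaw": 1,"x": 0,"y": 0,"z": 0,"twist": 0}])

```text
time_s: 4.05
tcp_pos: [569.3, -70.8, 188.8]
tcp_rot: [3.142, 0.001, 0.0]
contact_force: [-0.4, -0.1, 2.0]
grip_width: -0.2
grasp_force: 0.7
```

jog_arm(rows=[{"jaw": 1,"x": 0,"y": 0,"z": 0.01,"twist": 0},{"jaw": 1,"x": 0,"y": 0,"z": 0,"twist": 0},{"jaw": 1,"x": 0,"y": 0,"z": 0,"twist": 0}])

```text
time_s: 4.35
tcp_pos: [569.3, -70.7, 188.0]
tcp_rot: [3.142, 0.001, 0.0]
contact_force: [-0.6, -0.7, 1.4]
grip_width: 0.4
grasp_force: 1.3
```

jog_arm(rows=[{"jaw": 1,"x": 0,"y": 0,"z": 0.005,"twist": 0},{"jaw": 1,"x": 0,"y": 0,"z": 0,"twist": 0},{"jaw": 1,"x": 0,"y": 0,"z": 0,"twist": 0}])

```text
time_s: 4.65
tcp_pos: [569.3, -70.8, 187.4]
tcp_rot: [3.142, 0.001, 0.0]
contact_force: [0.4, 0.4, 3.4]
grip_width: 0.0
grasp_force: 1.7
```

jog_arm(rows=[{"jaw": 1,"x": 0,"y": 0,"z": 0.01,"twist": 0},{"jaw": 1,"x": 0,"y": 0,"z": 0.01,"twist": 0},{"jaw": 1,"x": 0,"y": 0,"z": 0,"twist": 0}])

```text
time_s: 4.95
tcp_pos: [569.4, -70.8, 185.5]
tcp_rot: [3.142, 0.001, 0.001]
contact_force: [-0.6, -0.2, 5.9]
grip_width: -0.0
grasp_force: 3.0
```

jog_arm(rows=[{"jaw": 1,"x": 0,"y": 0,"z": 0.01,"twist": 0},{"jaw": 1,"x": 0,"y": 0,"z": 0.01,"twist": 0},{"jaw": 1,"x": 0,"y": 0,"z": 0,"twist": 0}])

```text
time_s: 5.25
tcp_pos: [569.6, -70.7, 183.8]
tcp_rot: [3.141, 0.001, 0.002]
contact_force: [-1.6, 1.3, 8.3]
grip_width: 0.0
grasp_force: 4.2
```

The -y arm gives about 6 mm at 8 N, so it is the soft one. I'll finish the press at about 10 N, hold it, then lift off and go to the +y arm.

jog_arm(rows=[{"jaw": 1,"x": 0,"y": 0,"z": 0.01,"twist": 0},{"jaw": 1,"x": 0,"y": 0,"z": 0,"twist": 0},{"jaw": 1,"x": 0,"y": 0,"z": 0,"twist": 0},{"jaw": 1,"x": 0,"y": 0,"z": 0,"twist": 0},{"jaw": 1,"x": 0,"y": 0,"z": 0,"twist": 0},{"jaw": 1,"x": 0,"y": 0,"z": 0,"twist": 0},{"jaw": 1,"x": 0,"y": 0,"z": 0,"twist": 0},{"jaw": 1,"x": 0,"y": 0,"z": 0,"twist": 0},{"jaw": 1,"x": 0,"y": 0,"z": 0,"twist": 0},{"jaw": 1,"x": 0,"y": 0,"z": 0,"twist": 0}])

```text
time_s: 6.25
tcp_pos: [569.7, -70.8, 183.0]
tcp_rot: [3.141, 0.001, 0.002]
contact_force: [-1.1, 0.6, 9.9]
grip_width: -0.2
grasp_force: 4.7
```

jog_arm(rows=[{"jaw": 1,"x": 0,"y": 0,"z": -0.2,"twist": 0},{"jaw": 1,"x": 0,"y": 0,"z": -0.3,"twist": 0},{"jaw": 1,"x": 0,"y": 0,"z": -0.3,"twist": 0},{"jaw": 1,"x": -0.04,"y": -0.38,"z": 0,"twist": 0},{"jaw": 1,"x": -0.04,"y": -0.38,"z": 0,"twist": 0},{"jaw": 1,"x": -0.04,"y": -0.38,"z": 0,"twist": 0},{"jaw": 1,"x": 0,"y": -0.36,"z": 0,"twist": 0},{"jaw": 1,"x": 0,"y": 0,"z": 0.25,"twist": 0},{"jaw": 1,"x": 0,"y": 0,"z": 0,"twist": 0}])

```text
time_s: 7.15
tcp_pos: [555.3, 77.1, 234.5]
tcp_rot: [-3.139, -0.011, 0.008]
contact_force: [-0.3, 0.3, -0.8]
grip_width: -0.2
grasp_force: 0.0
```

```bash
python3 - <<'E'
from h import *
import pickle
s=snap('wrist','w2.png');pickle.dump(s,open('w2.pkl','wb'))
print(s['xyz'], r.get_state()['tcp_pos'])
for P in[(557,80,202),(492,75.5,202),(504.5,-73.5,188)]: print(proj(s,P))
E
```

```text
[641.90292505  76.28544124 376.79011075] [555.89547896  76.45836451 235.97613339]
(np.float64(312.94879640003995), np.float64(230.95407191175386))
(np.float64(319.24369568681345), np.float64(313.7785737245792))
(np.float64(520.4292448182015), np.float64(288.3279786929437))
```

View pics/w2.png

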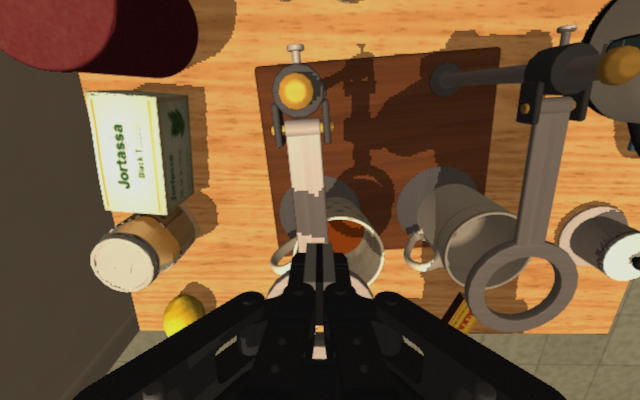

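The wrist view puts the +y bar at (313,231), matching the prediction, and the -y ring at (522,286), within 2 px. Now I feel for the +y arm.

jog_arm(rows=[{"jaw": 1,"x": 0,"y": 0,"z": 0.1,"twist": 0},{"jaw": 1,"x": 0,"y": 0,"z": 0.1,"twist": 0},{"jaw": 1,"x": 0,"y": 0,"z": 0.04,"twist": 0},{"jaw": 1,"x": 0,"y": 0,"z": 0,"twist": 0},{"jaw": 1,"x": 0,"y": 0,"z": 0,"twist": 0}])

```text
time_s: 7.7
tcp_pos: [557.2, 76.1, 213.5]
tcp_rot: [-3.139, -0.008, -0.0]
contact_force: [-0.6, 0.1, -0.5]
grip_width: -0.1
grasp_force: 0.0
```

jog_arm(rows=[{"jaw": 1,"x": 0,"y": 0,"z": 0.01,"twist": 0},{"jaw": 1,"x": 0,"y": 0,"z": 0,"twist": 0},{"jaw": 1,"x": 0,"y": 0,"z": 0,"twist": 0}])

```text
time_s: 8.0
tcp_pos: [557.2, 76.4, 212.5]
tcp_rot: [-3.139, -0.009, -0.0]
contact_force: [0.2, 0.8, 0.1]
grip_width: 0.1
grasp_force: 0.0
```

jog_arm(rows=[{"jaw": 1,"x": 0,"y": 0,"z": 0.01,"twist": 0},{"jaw": 1,"x": 0,"y": 0,"z": 0,"twist": 0},{"jaw": 1,"x": 0,"y": 0,"z": 0,"twist": 0}])

```text
time_s: 8.3
tcp_pos: [557.1, 76.4, 211.3]
tcp_rot: [-3.139, -0.009, 0.0]
contact_force: [-0.4, 0.2, 0.2]
grip_width: 0.4
grasp_force: 0.0
```

jog_arm(rows=[{"jaw": 1,"x": 0,"y": -0.035,"z": 0.02,"twist": 0},{"jaw": 1,"x": 0,"y": 0,"z": 0.02,"twist": 0},{"jaw": 1,"x": 0,"y": 0,"z": 0,"twist": 0}])

```text
time_s: 8.6
tcp_pos: [556.9, 78.3, 206.9]
tcp_rot: [-3.138, -0.013, 0.001]
contact_force: [-0.3, 1.1, -0.9]
grip_width: 0.3
grasp_force: 0.0
```

jog_arm(rows=[{"jaw": 1,"x": 0,"y": 0,"z": 0.01,"twist": 0},{"jaw": 1,"x": 0,"y": 0,"z": 0,"twist": 0}])

```text
time_s: 8.8
tcp_pos: [557.1, 78.2, 206.2]
tcp_rot: [-3.138, -0.013, 0.0]
contact_force: [-0.3, -0.9, -0.0]
grip_width: 0.2
grasp_force: 0.0
```

jog_arm(rows=[{"jaw": 1,"x": 0,"y": 0,"z": 0.01,"twist": 0},{"jaw": 1,"x": 0,"y": 0,"z": 0,"twist": 0}])

```text
time_s: 9.0
tcp_pos: [557.0, 78.3, 205.2]
tcp_rot: [-3.138, -0.013, 0.0]
contact_force: [0.3, 0.1, -0.0]
grip_width: -0.1
grasp_force: 0.0
```

jog_arm(rows=[{"jaw": 1,"x": 0,"y": 0,"z": 0.01,"twist": 0},{"jaw": 1,"x": 0,"y": 0,"z": 0,"twist": 0}])

```text
time_s: 9.2
tcp_pos: [557.2, 78.2, 204.4]
tcp_rot: [-3.138, -0.012, -0.0]
contact_force: [-0.8, -0.9, 2.7]
grip_width: 0.0
grasp_force: 1.0
```

jog_arm(rows=[{"jaw": 1,"x": 0,"y": 0,"z": 0.01,"twist": 0},{"jaw": 1,"x": 0,"y": 0,"z": 0,"twist": 0}])

```text
time_s: 9.4
tcp_pos: [557.2, 78.3, 203.7]
tcp_rot: [-3.138, -0.013, -0.001]
contact_force: [-1.1, -1.0, 5.4]
grip_width: -0.1
grasp_force: 3.0
```

jog_arm(rows=[{"jaw": 1,"x": 0,"y": 0,"z": 0.005,"twist": 0},{"jaw": 1,"x": 0,"y": 0,"z": 0,"twist": 0}])

```text
time_s: 9.6
tcp_pos: [557.3, 78.2, 203.4]
tcp_rot: [-3.138, -0.012, -0.001]
contact_force: [-1.8, -0.6, 7.8]
grip_width: 0.2
grasp_force: 3.7
```

Stiff, so the +y arm is the firm one. I'll go to about 10 N and hold for a second.

jog_arm(rows=[{"jaw": 1,"x": 0,"y": 0,"z": 0.005,"twist": 0},{"jaw": 1,"x": 0,"y": 0,"z": 0,"twist": 0},{"jaw": 1,"x": 0,"y": 0,"z": 0,"twist": 0},{"jaw": 1,"x": 0,"y": 0,"z": 0,"twist": 0},{"jaw": 1,"x": 0,"y": 0,"z": 0,"twist": 0},{"jaw": 1,"x": 0,"y": 0,"z": 0,"twist": 0},{"jaw": 1,"x": 0,"y": 0,"z": 0,"twist": 0},{"jaw": 1,"x": 0,"y": 0,"z": 0,"twist": 0},{"jaw": 1,"x": 0,"y": 0,"z": 0,"twist": 0},{"jaw": 1,"x": 0,"y": 0,"z": 0,"twist": 0},{"jaw": 1,"x": 0,"y": 0,"z": 0,"twist": 0}])

```text
time_s: 10.7
tcp_pos: [557.3, 78.2, 203.1]
tcp_rot: [-3.138, -0.013, -0.001]
contact_force: [-3.0, -0.2, 9.2]
grip_width: 0.0
grasp_force: 4.5
```

```bash
python3 - <<'E'
from h import *
import pickle
W1=pickle.load(open('w1.pkl','rb'));W2=pickle.load(open('w2.pkl','rb'));D=pickle.load(open('d0.pkl','rb'))
c=lambda x,y,a,b:(a+(x+.5)/4-.5,b+(y+.5)/4-.5)
print('L at 205 from w1',at(W1,100.5,331,205).round(1),'R at 190 w2',at(W2,521.5,286.5,190).round(1))
print('knob',tri((W1,515,271),(D['scene'],*c(640,85,210,145)),(D['top'],*c(727,404,225,130))).round(1))
print(r.get_state()['contact_force'])
E
```

```text
L at 205 from w1 [497.6  73.2 205. ] R at 190 w2 [507.5 -72.3 190. ]
knob [ 461.4 -289.    78.3]
[-2.97778554 -0.15352196  9.16947842]
```

Held about 9 N for a second, after a give of about 2 mm. Now to the filter at (461,-289).

jog_arm(rows=[{"jaw": 1,"x": 0,"y": 0,"z": -0.3,"twist": 0},{"jaw": 1,"x": 0,"y": 0,"z": -0.4,"twist": 0},{"jaw": 1,"x": 0,"y": 0,"z": -0.3,"twist": 0},{"jaw": -1,"x": -0.107,"y": 0.408,"z": 0,"twist": 0},{"jaw": -1,"x": -0.107,"y": 0.408,"z": 0,"twist": 0},{"jaw": -1,"x": -0.107,"y": 0.408,"z": 0,"twist": 0},{"jaw": -1,"x": -0.107,"y": 0.408,"z": 0,"twist": 0},{"jaw": -1,"x": -0.107,"y": 0.408,"z": 0,"twist": 0},{"jaw": -1,"x": -0.107,"y": 0.408,"z": 0,"twist": 0},{"jaw": -1,"x": -0.107,"y": 0.408,"z": 0,"twist": 0},{"jaw": -1,"x": -0.107,"y": 0.408,"z": 0,"twist": 0},{"jaw": -1,"x": -0.107,"y": 0.408,"z": 0,"twist": 0}])

```text
time_s: 11.9
tcp_pos: [463.1, -291.7, 300.8]
tcp_rot: [-3.138, -0.012, -0.0]
contact_force: [0.4, -0.7, -0.7]
grip_width: 85.6
grasp_force: 0.0
```

jog_arm(rows=[{"jaw": -1,"x": 0,"y": 0,"z": 0.4,"twist": 0},{"jaw": -1,"x": 0,"y": 0,"z": 0.4,"twist": 0},{"jaw": -1,"x": 0,"y": 0,"z": 0.4,"twist": 0},{"jaw": -1,"x": 0,"y": 0,"z": 0,"twist": 0},{"jaw": -1,"x": 0,"y": 0,"z": 0,"twist": 0}])

```text
time_s: 12.4
tcp_pos: [463.7, -289.5, 181.4]
tcp_rot: [-3.137, -0.013, 0.001]
contact_force: [-0.2, -0.1, 1.2]
grip_width: 85.4
grasp_force: 0.0
```

```bash
python3 - <<'E'
from h import *
import pickle
s=snap('wrist','w3.png');pickle.dump(s,open('w3.pkl','wb'))
st=r.get_state();print(s['xyz'], st['tcp_pos'],st['tcp_rot'])
print(proj(s,(461,-289,84)),proj(s,(492,75.5,204)))
E
```

```text
[ 549.71966676 -290.6058331   324.05398881] [ 464.53875861 -290.16587987  182.59832795] [-3.13872851e+00 -1.27637424e-02 -2.17322644e-03]
(np.float64(317.5594573702278), np.float64(202.4926786120123)) (np.float64(-511.9936931388667), np.float64(223.38370407087277))
```

View pics/w3.png

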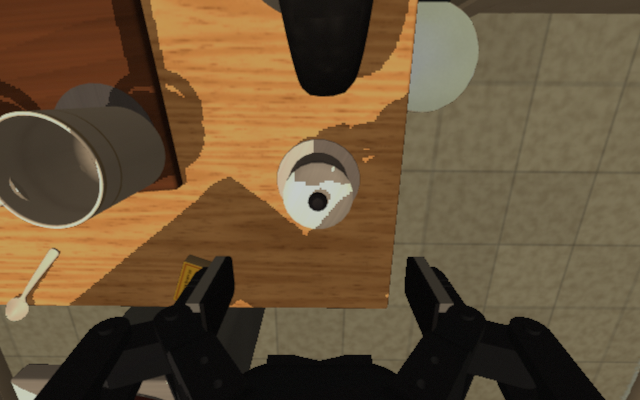

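The knob is at (317,201), as predicted. Descending to the grasp.

jog_arm(rows=[{"jaw": -1,"x": -0.025,"y": -0.01,"z": 0.3,"twist": 0},{"jaw": -1,"x": 0,"y": 0,"z": 0.3,"twist": 0},{"jaw": -1,"x": 0,"y": 0,"z": 0.3,"twist": 0},{"jaw": -1,"x": 0,"y": 0,"z": 0.3,"twist": 0},{"jaw": -1,"x": 0,"y": 0,"z": 0.2,"twist": 0},{"jaw": -1,"x": 0,"y": 0,"z": 0.15,"twist": 0},{"jaw": -1,"x": 0,"y": 0,"z": 0,"twist": 0},{"jaw": -1,"x": 0,"y": 0,"z": 0,"twist": 0}])

```text
time_s: 13.25
tcp_pos: [462.6, -289.0, 27.7]
tcp_rot: [-3.139, -0.013, -0.003]
contact_force: [0.4, 0.0, 1.0]
grip_width: 85.5
grasp_force: 0.0
```

jog_arm(rows=[{"jaw": 1,"x": 0,"y": 0,"z": 0,"twist": 0},{"jaw": 1,"x": 0,"y": 0,"z": 0,"twist": 0},{"jaw": 1,"x": 0,"y": 0,"z": 0,"twist": 0},{"jaw": 1,"x": 0,"y": 0,"z": 0,"twist": 0},{"jaw": 1,"x": 0,"y": 0,"z": 0,"twist": 0},{"jaw": 1,"x": 0,"y": 0,"z": 0,"twist": 0}], squeeze=40)

```text
time_s: 13.85
tcp_pos: [462.3, -288.4, 27.6]
tcp_rot: [-3.139, -0.013, -0.004]
contact_force: [-0.5, 2.8, 9.9]
grip_width: 61.5
grasp_force: 41.4
```

jog_arm(rows=[{"jaw": 1,"x": 0,"y": 0,"z": -0.1,"twist": 0},{"jaw": 1,"x": 0,"y": 0,"z": -0.2,"twist": 0},{"jaw": 1,"x": 0,"y": 0,"z": -0.2,"twist": 0},{"jaw": 1,"x": 0,"y": 0,"z": 0,"twist": 0},{"jaw": 1,"x": 0,"y": 0,"z": 0,"twist": 0}])

```text
time_s: 14.35
tcp_pos: [461.4, -288.4, 76.1]
tcp_rot: [-3.138, -0.012, -0.001]
contact_force: [-0.6, 0.6, -3.3]
grip_width: 61.2
grasp_force: 44.7
```

```bash
python3 - <<'E'
from h import *
import pickle
s=snap('wrist','w4.png');pickle.dump(s,open('w4.pkl','wb'))
st=r.get_state();print(s['xyz'], st['tcp_pos'],st['tcp_rot'])
print(st['grip_width'],st['grasp_force'],st['contact_force'],st['moment'])
E
```

```text
[ 547.23755402 -289.32722042  218.81961627] [ 460.95028691 -288.03200836   75.42707724] [-3.13729913e+00 -1.24287054e-02  6.20608863e-04]
61.7504399164416 44.731740429997444 [ 0.0190602  -0.08392635 -3.34034405] [-0.00420872  0.00586202 -0.067433  ]
```

View pics/w4.png

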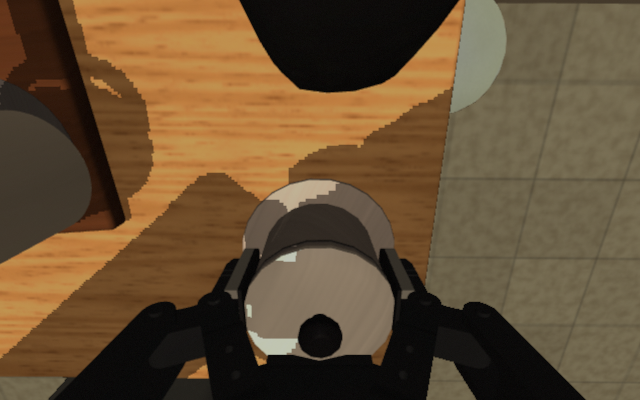

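jog_arm(rows=[{"jaw": 1,"x": 0,"y": 0,"z": -0.35,"twist": 0},{"jaw": 1,"x": 0,"y": 0,"z": -0.35,"twist": 0},{"jaw": 1,"x": 0,"y": 0,"z": -0.35,"twist": 0},{"jaw": 1,"x": 0,"y": 0,"z": -0.35,"twist": 0},{"jaw": 1,"x": 0,"y": 0,"z": -0.35,"twist": 0},{"jaw": 1,"x": 0,"y": 0,"z": -0.25,"twist": 0},{"jaw": 1,"x": 0,"y": 0,"z": 0,"twist": 0}])

```text
time_s: 15.1
tcp_pos: [462.3, -289.9, 278.0]
tcp_rot: [-3.14, -0.013, -0.005]
contact_force: [-0.4, -0.1, -3.4]
grip_width: 61.4
grasp_force: 46.1
```

jog_arm(rows=[{"jaw": 1,"x": 0.03,"y": -0.33,"z": 0,"twist": 0},{"jaw": 1,"x": 0.03,"y": -0.33,"z": 0,"twist": 0},{"jaw": 1,"x": 0.03,"y": -0.33,"z": 0,"twist": 0},{"jaw": 1,"x": 0.03,"y": -0.33,"z": 0,"twist": 0},{"jaw": 1,"x": 0.03,"y": -0.33,"z": 0,"twist": 0},{"jaw": 1,"x": 0.03,"y": -0.33,"z": 0,"twist": 0},{"jaw": 1,"x": 0.03,"y": -0.33,"z": 0,"twist": 0},{"jaw": 1,"x": 0.03,"y": -0.33,"z": 0,"twist": 0},{"jaw": 1,"x": 0.03,"y": -0.33,"z": 0,"twist": 0},{"jaw": 1,"x": 0.03,"y": -0.33,"z": 0,"twist": 0},{"jaw": 1,"x": 0.03,"y": -0.33,"z": 0,"twist": 0},{"jaw": 1,"x": 0,"y": 0,"z": 0,"twist": 0}])

```text
time_s: 16.3
tcp_pos: [490.4, 77.5, 275.0]
tcp_rot: [-3.136, -0.019, 0.005]
contact_force: [0.1, -0.0, -2.4]
grip_width: 61.2
grasp_force: 46.3
```

jog_arm(rows=[{"jaw": 1,"x": 0,"y": 0,"z": 0.3,"twist": 0},{"jaw": 1,"x": 0,"y": 0,"z": 0,"twist": 0},{"jaw": 1,"x": 0,"y": 0,"z": 0,"twist": 0},{"jaw": 1,"x": 0,"y": 0,"z": 0,"twist": 0}])

```text
time_s: 16.7
tcp_pos: [491.5, 73.9, 247.7]
tcp_rot: [-3.138, -0.011, -0.0]
contact_force: [-0.5, -0.1, -2.1]
grip_width: 61.3
grasp_force: 46.3
```

```bash
python3 - <<'E'
from h import *
import pickle
s=snap('scene','s5.png');w=snap('wrist','w5.png');t=snap('top','t5.png');pickle.dump((s,w,t),open('p5.pkl','wb'))
a=cv2.resize(s['img'][140:240,225:325],None,fx=4,fy=4,interpolation=2)
b=cv2.resize(t['img'][180:255,205:305],None,fx=4,fy=4,interpolation=2)
c=cv2.resize(w['img'][150:350,220:420],None,fx=2,fy=2,interpolation=2)
im=np.zeros((600,800,3),np.uint8);im[:400,:400]=a;im[:300,400:]=b
im[300:600,400:]=c[100:400]
cv2.imwrite('pics/c5.png',im[:,:,::-1])
st=r.get_state();print(st['tcp_pos'],st['tcp_rot'],st['contact_force'])
p=st['tcp_pos']
for P in[(492,76,205),(p[0]-.8,p[1],p[2]-27.6),(p[0]-.8,p[1],p[2]-27.6+15),(p[0]-.8,p[1],p[2]-27.6+84)]: print([np.round(proj(q,P),1) for q in(s,t,w)])
E
```

```text
[491.84915381  74.07088902 248.03275961] [-3.13756298e+00 -1.17267784e-02 -1.90641531e-03] [-0.17879282 -0.59701404 -2.47347857]
[array([287.4, 225.5]), array([248.1, 222.6]), array([314.6, 226.5])]
[array([288. , 220.7]), array([247.9, 221.7]), array([317.2, 238.3])]
[array([287.6, 216.3]), array([246.7, 220.4]), array([317. , 250.1])]
[array([285.7, 194.1]), array([241. , 213.9]), array([315., 344.])]
```

View pics/c5.png

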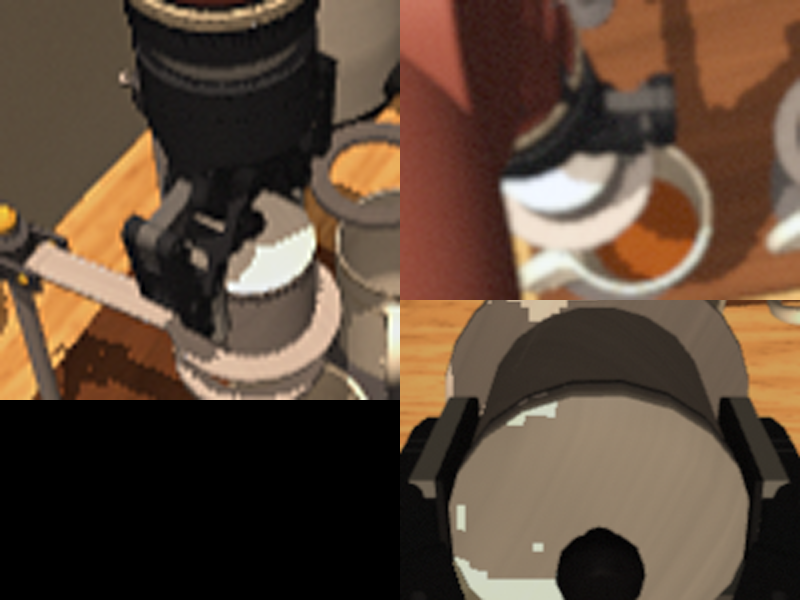

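The composite shows the flange extents: scene crop left 172, right 342, bottom 378; top crop right 654, bottom 250; wrist centred at about 318. I'll fit the outlines, allowing for thickness, for both the ring and the flange, so the camera biases cancel.

```bash
python3 - <<'E'
from h import *
import pickle
from scipy.optimize import least_squares as ls
D=pickle.load(open('d0.pkl','rb'));S,T=D['scene'],D['top']
a=np.linspace(0,2*np.pi,181)
def ext(s,c,r,h):
    P=[proj(s,(c[0]+r*np.cos(t),c[1]+r*np.sin(t),c[2]-k)) for k in(0,h) for t in a]
    P=np.array(P);return np.r_[P.min(0),P.max(0)]  # u0 v0 u1 v1
cs=lambda v,o:o+(v+.5)/4-.5
def fit(obsS,obsT,r,h,z):
    m=lambda o:np.array([np.nan if v is None else v for v in o],float)
    oS,oT=m(obsS),m(obsT)
    def f(p,zz=None):
        c=[p[0],p[1],z if z else p[2]]
        e=np.r_[ext(S,c,r,h)-oS,ext(T,c,r,h)-oT];return e[~np.isnan(e)]
    q=ls(f,[492,75] if z else [492,75,203]);return q.x.round(1),q.fun.round(1)
L=([cs(235,210),cs(263,145),cs(387,210),cs(390,145)],[cs(22,225),cs(301,130),cs(167,225),cs(445,130)])
Rr=([cs(369,210),cs(102,145),cs(502,210),cs(203,145)],[cs(294,225),cs(261,130),cs(440,225),cs(402,130)])
print('L free',fit(*L,40,8,None));print('L z204.9',fit(*L,40,8,204.9))
print('R free',fit(*Rr,40,8,None));print('R z190',fit(*Rr,40,8,190))
fl=([cs(172,225),None,cs(342,225),cs(378,140)],[None,None,cs(254,205),cs(250,180)])
print('fl',fit(*fl,44.5,3,None),fit(*fl,44.5,3,248-27.6+15),'TCP 491.8 74.1')
print('grasp check knob', at(pickle.load(open('w4.pkl','rb')),320,335,131.8).round(1))
W1=pickle.load(open('w1.pkl','rb'));q=ls(lambda p:ext(W1,[p[0],p[1],204.9],40,8)-[39.5,282,162,380],[492,75]);print('w1',q.x,q.fun)
E
```

```text
L free (array([492.3,  75.5, 206.8]), array([-0.4, -0.9,  0.4,  1.1, -0.4, -0.6,  0.7,  0.3]))
L z204.9 (array([492.8,  75.2]), array([-0.4, -0.5,  0.3,  1.4, -0.1, -0.6,  1. ,  0.2]))
R free (array([504.8, -73.8, 191.8]), array([-0.5, -1.1,  0.7,  1.4,  0.2, -0.6, -0.1,  0.2]))
R z190 (array([505.3, -74.3]), array([-0.5, -0.8,  0.5,  1.7,  0.5, -0.6,  0.1,  0.1]))
fl (array([488.8,  72.8, 240.1]), array([-1.2,  0.9,  0.1,  0.3,  0.2])) (array([489.9,  71.8]), array([-1.2,  0.7,  0.9,  1. , -0.1])) TCP 491.8 74.1
grasp check knob [ 464.  -290.1  131.8]
w1 [491.36438918  75.8743201 ] [-2.37522688 -1.10635329  2.53734762  1.8829656 ]
```

jog_arm(rows=[{"jaw": 1,"x": 0.022,"y": -0.024,"z": 0,"twist": 0},{"jaw": 1,"x": 0,"y": 0,"z": 0.07,"twist": 0},{"jaw": 1,"x": 0,"y": 0,"z": 0.06,"twist": 0},{"jaw": 1,"x": 0,"y": 0,"z": 0,"twist": 0},{"jaw": 1,"x": 0,"y": 0,"z": 0,"twist": 0},{"jaw": 1,"x": 0,"y": 0,"z": 0,"twist": 0}])

```text
time_s: 17.45
tcp_pos: [493.6, 76.8, 234.4]
tcp_rot: [-3.138, -0.012, -0.0]
contact_force: [0.3, 0.4, -3.5]
grip_width: 61.2
grasp_force: 46.4
```

jog_arm(rows=[{"jaw": 1,"x": 0,"y": 0,"z": 0.02,"twist": 0},{"jaw": 1,"x": 0,"y": 0,"z": 0,"twist": 0},{"jaw": 1,"x": 0,"y": 0,"z": 0,"twist": 0}])

```text
time_s: 17.75
tcp_pos: [493.5, 76.8, 232.3]
tcp_rot: [-3.138, -0.012, 0.0]
contact_force: [0.5, -0.6, -2.8]
grip_width: 60.7
grasp_force: 46.4
```

jog_arm(rows=[{"jaw": 1,"x": 0,"y": 0,"z": 0.02,"twist": 0},{"jaw": 1,"x": 0,"y": 0,"z": 0,"twist": 0},{"jaw": 1,"x": 0,"y": 0,"z": 0,"twist": 0}])

```text
time_s: 18.05
tcp_pos: [493.5, 76.8, 230.3]
tcp_rot: [-3.138, -0.013, 0.0]
contact_force: [0.4, -0.4, -3.3]
grip_width: 61.8
grasp_force: 46.4
```

jog_arm(rows=[{"jaw": 1,"x": 0,"y": 0,"z": 0.02,"twist": 0},{"jaw": 1,"x": 0,"y": 0,"z": 0,"twist": 0},{"jaw": 1,"x": 0,"y": 0,"z": 0,"twist": 0}])

```text
time_s: 18.35
tcp_pos: [493.5, 76.8, 228.2]
tcp_rot: [-3.138, -0.013, 0.0]
contact_force: [0.6, -0.0, -3.7]
grip_width: 61.2
grasp_force: 46.4
```

jog_arm(rows=[{"jaw": 1,"x": 0,"y": 0,"z": 0.02,"twist": 0},{"jaw": 1,"x": 0,"y": 0,"z": 0,"twist": 0},{"jaw": 1,"x": 0,"y": 0,"z": 0,"twist": 0}])

```text
time_s: 18.65
tcp_pos: [493.5, 76.9, 226.2]
tcp_rot: [-3.138, -0.012, 0.0]
contact_force: [0.3, -0.6, -3.3]
grip_width: 61.5
grasp_force: 46.4
```

jog_arm(rows=[{"jaw": 1,"x": 0,"y": 0,"z": 0.015,"twist": 0},{"jaw": 1,"x": 0,"y": 0,"z": 0,"twist": 0},{"jaw": 1,"x": 0,"y": 0,"z": 0,"twist": 0}])

```text
time_s: 18.95
tcp_pos: [493.5, 76.8, 224.8]
tcp_rot: [-3.138, -0.012, 0.0]
contact_force: [0.2, 0.3, -3.7]
grip_width: 61.4
grasp_force: 46.4
```

jog_arm(rows=[{"jaw": 1,"x": 0,"y": 0,"z": 0.02,"twist": 0},{"jaw": 1,"x": 0,"y": 0,"z": 0,"twist": 0},{"jaw": 1,"x": 0,"y": 0,"z": 0,"twist": 0}])

```text
time_s: 19.25
tcp_pos: [493.5, 76.9, 222.8]
tcp_rot: [-3.138, -0.013, 0.0]
contact_force: [-0.4, -0.3, -3.5]
grip_width: 61.4
grasp_force: 46.4
```

jog_arm(rows=[{"jaw": 1,"x": 0,"y": 0,"z": 0.015,"twist": 0},{"jaw": 1,"x": 0,"y": 0,"z": 0,"twist": 0},{"jaw": 1,"x": 0,"y": 0,"z": 0,"twist": 0}])

```text
time_s: 19.55
tcp_pos: [493.5, 76.9, 221.3]
tcp_rot: [-3.138, -0.013, 0.0]
contact_force: [0.8, 0.1, -3.3]
grip_width: 61.5
grasp_force: 46.4
```

jog_arm(rows=[{"jaw": 1,"x": 0,"y": 0,"z": 0.01,"twist": 0},{"jaw": 1,"x": 0,"y": 0,"z": 0,"twist": 0},{"jaw": 1,"x": 0,"y": 0,"z": 0,"twist": 0}])

```text
time_s: 19.85
tcp_pos: [493.6, 76.9, 220.4]
tcp_rot: [-3.138, -0.013, -0.0]
contact_force: [-0.2, 0.2, -2.1]
grip_width: 61.3
grasp_force: 46.4
```

Contact is just starting at the expected seat height. I'll lower until the ring takes the weight.

jog_arm(rows=[{"jaw": 1,"x": 0,"y": 0,"z": 0.01,"twist": 0},{"jaw": 1,"x": 0,"y": 0,"z": 0,"twist": 0},{"jaw": 1,"x": 0,"y": 0,"z": 0,"twist": 0}])

```text
time_s: 20.15
tcp_pos: [493.6, 76.9, 219.4]
tcp_rot: [-3.138, -0.013, -0.0]
contact_force: [-0.5, 0.3, -1.1]
grip_width: 61.4
grasp_force: 46.6
```

jog_arm(rows=[{"jaw": 1,"x": 0,"y": 0,"z": 0.01,"twist": 0},{"jaw": 1,"x": 0,"y": 0,"z": 0,"twist": 0},{"jaw": 1,"x": 0,"y": 0,"z": 0,"twist": 0}])

```text
time_s: 20.45
tcp_pos: [493.5, 76.9, 218.4]
tcp_rot: [-3.138, -0.012, -0.0]
contact_force: [-1.3, 0.2, 0.7]
grip_width: 61.6
grasp_force: 46.7
```

jog_arm(rows=[{"jaw": -0.6,"x": 0,"y": 0,"z": 0,"twist": 0},{"jaw": -0.6,"x": 0,"y": 0,"z": 0,"twist": 0},{"jaw": -1,"x": 0,"y": 0,"z": 0,"twist": 0},{"jaw": -1,"x": 0,"y": 0,"z": 0,"twist": 0},{"jaw": -1,"x": 0,"y": 0,"z": 0,"twist": 0},{"jaw": -1,"x": 0,"y": 0,"z": 0,"twist": 0}], squeeze=20)

```text
time_s: 21.05
tcp_pos: [493.6, 76.9, 218.3]
tcp_rot: [-3.138, -0.013, -0.0]
contact_force: [-0.3, 0.6, 0.2]
grip_width: 85.3
grasp_force: 0.0
```

jog_arm(rows=[{"jaw": -1,"x": 0,"y": 0,"z": -0.1,"twist": 0},{"jaw": -1,"x": 0,"y": 0,"z": -0.2,"twist": 0},{"jaw": -1,"x": 0,"y": 0,"z": -0.3,"twist": 0},{"jaw": -1,"x": 0,"y": 0,"z": -0.3,"twist": 0},{"jaw": -1,"x": 0,"y": 0,"z": -0.3,"twist": 0},{"jaw": -1,"x": -0.3,"y": 0,"z": 0,"twist": 0},{"jaw": -1,"x": -0.3,"y": 0,"z": 0,"twist": 0},{"jaw": -1,"x": 0,"y": 0,"z": 0,"twist": 0},{"jaw": -1,"x": 0,"y": 0,"z": 0,"twist": 0},{"jaw": -1,"x": 0,"y": 0,"z": 0,"twist": 0}])

```text
time_s: 22.05
tcp_pos: [434.3, 75.9, 338.7]
tcp_rot: [-3.138, -0.012, -0.001]
contact_force: [0.8, 0.3, -0.8]
grip_width: 85.2
grasp_force: 0.0
```

```bash
python3 - <<'E'
from h import *
s=snap('scene','s6.png');w=snap('wrist','w6.png')
im=np.zeros((600,800,3),np.uint8)
im[:400,:400]=cv2.resize(s['img'][140:240,225:325],None,fx=4,fy=4,interpolation=2)
im[:400,400:]=w['img'][:,120:520]
cv2.imwrite('pics/c6.png',im[:400,:,::-1])
print(r.get_state()['tcp_pos'],proj(s,(492.7,75.3,193+84)),proj(w,(492.7,75.3,193+84)))
E
```

```text
[434.21671728  75.86781393 338.24415916] (np.float64(285.39444304695695), np.float64(203.37854248941224)) (np.float64(319.2608192501799), np.float64(135.53666432275304))
```

View pics/c6.png

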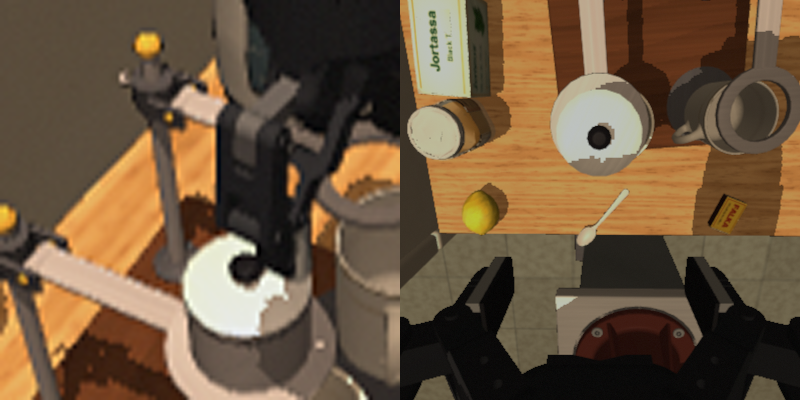

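The filter sits flat in the +y ring: its knob is at wrist (319,137) against the expected (319,136), and the gripper is clear. Handing in.

```bash
python3 -c "
from rig import r
print(r.close_job())"
```

```text
the job is handed in; nothing more can be done
None
```

The -y arm was the soft one; the filter is seated upright in the ring of the firm +y arm (pressed to about 9 N beforehand), the gripper is clear and the job is handed in, with no verdict returned.

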